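# Fit the blade insert into the kitchen slicer

### The arm

A 7-joint arm with a two-finger parallel gripper is mounted at the origin on a cart in front of the work surface, level with it; the furniture and walls round the work are solid. World frame = base frame: x ahead of the robot, y to its left, z up, the work surface at z = 0. Lengths are in m, angles in rad, forces in N, time in s.
With the tool pointing down it reaches from about 0.425 to 0.875 m from the base axis. Payload 8.4 kg.
Tool frame: the origin (TCP) lies on the mounting face of the last link; the fingertips stand nose_length ahead of it and the grasp point (between the pads) lies 155 mm ahead of it (nose_length is the distance from the TCP to the fingertips, in m); z points along the fingers, y is the line along which they close (so a half turn about z gives the same grasp; the last joint's range is limited). The gripper opens to 85 mm and grips with 20 to 120 N. Pads are 22 mm wide; open, the fingers measure 114 mm over their backs; the gripper's body (76 mm by 85 mm) begins 54 mm behind the grasp point. The pads swing forward as they close: fully open they stand 13 mm farther back than shut.
Start: joints at [1.178, 0.333, 0.04, 1.465, -0.013, 1.343, -0.059], TCP at [0.188, -0.622, 0.405] pointing down, gripper open.
Joint ranges: [-2.58, 2.58], [-0.38, 2.09], [-1.3, 1.39], [0.25, 2.4], [-1.5, 4.64], [0.08, 2.09], [-2.65, 2.65]. Speed limits (rad/s): [2.22, 2.22, 2.79, 2.79, 3.14, 3.14, 3.14].

### API

Orientations are given as a rotation vector (axis times angle).
In Python, from workcell import * gives the robot as it stands.
- The arm moves only by the tool arm_command, never from a script. Its argument "commands" is text: rows parted by semicolons, each of 6 numbers parted by spaces: the shift along the tool's x, y, z in m, then the turn, a rotation vector about the tool's x, y, z in degrees. In form: dx dy dz wx wy wz; .... A call has 1 to 12 rows; each row shifts and turns the commanded pose from where the row before left it, along the tool's axes as they then stand; what a row does not reach is not made up. A row lasts 1/8 s, in which the tool goes at most 62.5 mm and 10.7 degrees, less where a joint would pass 70% of its speed; a pose out of reach is approached as far as the arm can. A call with a gripper value outside its range is refused whole. "jaw" is the finger opening in m, from 0 to 0.0854, set as the call begins (left out, the last holds). The fingers move at their own pace and stop on an object; the grip force is fixed at half the most. Time passes only in rows, so rows that do not move let the fingers close. It gives the time, the measured TCP pose, the force, the opening and the grip force at its end, in the units of the state.
- read_state(): the state, without advancing time (a new reading comes with each control period).
- read_camera(name): name is "side" or "top"; returns a dict with "image" (420x560x3 uint8, red, green, blue), "mtx" (3x3 intrinsics, pixels), "k1" (the pictures are not rectified: a ray, as slopes to the right and down, at radius r is drawn at 1 + k1 r^2 times it, then the intrinsics apply), "position" and "rotation" of the camera in the world. Camera axes: x right, y up, looking along -z (the intrinsics and any distortion apply to the point x, -y, -z); pixel columns grow to the right and rows downward; lengths in m; the calibration is good to about 2 mm. A picture is of the moment at which its call begins. There is no depth.
- job_done(): hands the job in; it is judged then, once.
Trained networks look in the newest picture that a camera, given by its name, has taken for a name from the list of things; names that differ only in an ending like _2 or _b are one class to them, and where a whole thing is asked for, a point or a joint stands for the part that bears it (a point fixed in the world has none). Each returns a list of dicts, best first, with "score" (0 to 1); they miss things now and then, are a little off and sometimes report something else, mostly with a low value. They report only what shows in the picture. A call takes as long as a camera call.
- spot_in(camera, query): "position" ([x, y, z] in m, in world coordinates, good to about 4 mm: the middle of the surface that is visible of it).
- mark_of(camera, query): "position" ([x, y, z] in m, in world coordinates, good to about 4 mm: a listed point, or the origin of a listed thing).
The state is a dict: "t": time; "joint_pos": joint angles; "qd": joint speeds; "joint_efforts": joint torques, N m; "tool_pos": TCP position; "eef_rot": TCP orientation; "force": force on the tool from outside, world axes, zero at the start; "ft_torque": the same for the moment, N m; "gripper_width": finger opening in m; "grasp_force": force on a finger pad.
Only numpy, scipy, OpenCV 4.12 (cv2) and the standard library are available. Lean on these libraries where they do the work, as an engineer would, in place of code of your own. Each camera call takes 0.05 s, during which the arm holds its last target. There are 200 camera calls.

### The job

Fit the blade insert that lies on the worktop into the kitchen slicer: slide it edgewise, tip first and blade side up, into the slot in the slicer's side until its flange meets the side and the spring catch snaps in behind it, then let go. The slicer's thickness dial has been left at some unknown setting, so feel for the slot's exact height; do not force the insert, and leave the salt shaker and the pepper mill where they stand.

Things in the scene. Friction and masses are not known exactly. Their poses are not given: they have to be found in the camera images.
- insert_grip (a point): The blade insert, lying flat: white plate with a steel blade, 46 wide (x) x 107 long x 5 mm, rounded tip at +y; black grip block 26 wide (x), 36 long (y), 24 high (z) at the -y end. This point is the block's centre, 12 mm above the flat underside. From it along +y: flange face (60 wide, 22 high) at +22 mm, tip at +151 mm. Plate mid-plane is at z = -9.5 mm. Mass about 0.11 kg.
- deck: The slicer's sloping deck, fixed, 240 long x 140 mm wide. Axes: x up the slope (24 deg), away from the robot; y level, across, to the left; z square to the deck. The insert slides in along +y from the -y side, its axes parallel to these. Fully home the insert_grip point is at x = 0, y = -97 mm here, and z = -2.5 to 9.5 mm depending on the dial.
- slot_mouth (a point): Middle of the range of the slot's mouth, on the outer face of the grey carrier plate on the slicer's -y side (deck frame 0, -75, -6 mm; axes of the deck). The slot is 49 mm wide (x) by 7 mm high (z), in a plate 65 x 33 mm. The dial's unmeasured setting puts its mid-height anywhere from -6 to +6 mm along z from this point; the plate stays put under light probing (below 15 N).
- catch (a joint): Spring catch, a steel nose in the channel on the uphill (+x) side 13 mm behind the mouth: 0 = sprung out, pushed back up to 7 mm (3.5 mm needs 6 N) by the insert's edge, read in m. It springs back to 0 into the notch beside the flange when the insert is home. Sliding past it takes about 5 to 12 N of push.
- salt_shaker: Salt shaker, 44 dia x 90 mm high, standing to the left; origin at the centre of its foot, z up. Bystander. Behind it a fixed wooden knife block with knives fills about x 0.54 to 0.72, y 0.13 to 0.33 m, up to 0.3 m high: keep the gripper clear of it. The paper roll behind the slicer and the sink to its right are fixed too.
- pepper_mill: Wooden pepper mill, 58 dia x 150 mm high, standing to the left; origin at the centre of its foot, z up. Bystander.

How it is judged:
At the end, for the whole second after the job is handed in: The insert is in the slot, blade side up, its flange within 3.5 mm of the carrier plate, square to the deck within about 5 degrees, the catch sprung back out (below 1.5 mm), and everything at rest and released (x of insert_grip in the frame of deck between -0.004 and 0.004 m and y of insert_grip in the frame of deck between -0.1005 and -0.094 m and z of insert_grip in the frame of deck between -0.006 and 0.013 m and angle between the y axis of insert_grip and the y axis of deck, either way round below 0.08 rad and angle between the z axis of insert_grip and the z axis of deck, either way round below 0.12 rad and angle between insert_grip's own z axis and vertical below 0.7 rad and value of joint catch below 0.0015 m and linear speed of insert below 0.01 m/s); the robot touches nothing.
It fails at once if the insert is forced into the slicer (more than 45 N between them) (contact force between insert and deck above 45 N).
It fails at once if the salt shaker or the pepper mill is moved more than 20 mm (distance of any of salt_shaker, pepper_mill from where it was at the start of the episode above 0.02 m).
It also fails if it takes over 58 s, if anything falls off the work surface, if the arm or the gripper's body presses on something with over 40 N, if the wrist force passes 120 N, or if a joint passes its speed limit or range.

## Working session

There is one attempt and no reset: what is moved stays moved. The work goes in short steps, Python scripts to look and compute and a tool call to move; the robot and the scene stay as the last step left them, time stands still between calls to the robot, and variables do not carry over. Pictures are saved under pics/ and viewed, at most 10 in all, crops included, and the job is handed in when it is done.

Besides the shell and the picture viewer there is one more tool, called as name(argument=value, ...) on one line, values as JSON. arm_command: Moves the arm, as the interface text tells. Its arguments: {"type":"object","properties":{"commands":{"type":"string"},"jaw":{"type":"number"}},"required":["commands"]}

```bash
mkdir -p pics; ls
python3 - <<'E'
from workcell import *
import cv2,numpy as np
np.set_printoptions(precision=4,suppress=True)
s=read_state();print({k:np.round(v,4) for k,v in s.items()})
for c in("side","top"):
    d=read_camera(c);cv2.imwrite(f"pics/{c}0.png",d["image"][:,:,::-1]);print(c,d["mtx"],d["k1"],d["position"],d["rotation"])
    for q in("insert_grip","deck","slot_mouth","catch","salt_shaker","pepper_mill"):
        for f in(mark_of,spot_in):
            print(f.__name__,q,[(np.round(r["position"],4),round(r["score"],2)) for r in f(c,q)[:2]])
E
```

```text
pics
{'t': np.float64(0.0), 'joint_pos': array([ 1.1778,  0.3339,  0.0399,  1.4663, -0.0134,  1.3433, -0.0585]), 'qd': array([ 0.001 ,  0.0007, -0.0016, -0.0011,  0.0006, -0.0001,  0.0004]), 'joint_efforts': array([  0.0008, -65.8547,   1.3662, -40.5561,   0.0169,   0.0123,
        -0.    ]), 'tool_pos': array([ 0.1882, -0.622 ,  0.4038]), 'eef_rot': array([-3.1061, -0.4595,  0.0005]), 'force': array([ 0.6779,  0.2307, -0.3372]), 'ft_torque': array([-0.0278, -0.0012,  0.003 ]), 'grasp_force': np.float64(0.0), 'gripper_width': np.float64(0.0853)}
side [[503.236    0.     282.7446]
 [  0.     503.236  209.0067]
 [  0.       0.       1.    ]] -0.12403739456196831 [ 0.3894 -0.3388  1.0633] [ 0.5072 -0.0755 -0.3305]
call insert_grip [(array([0.4546, 0.0577, 0.0102]), 0.93), (array([ 0.4896,  0.3071, -0.0002]), 0.63)]
call insert_grip [(array([0.4566, 0.1267, 0.003 ]), 0.92)]
call deck [(array([ 0.6483, -0.0043,  0.0868]), 0.83)]
call deck [(array([ 0.6537, -0.0108,  0.0953]), 0.69)]
call slot_mouth [(array([ 0.6397, -0.0737,  0.0805]), 0.8)]
call slot_mouth [(array([ 0.6588, -0.0056,  0.0921]), 0.6)]Traceback (most recent call last):
  File "<stdin>", line 9, in <module>
ValueError: it knows: deck, insert_grip, pepper_mill, salt_shaker, slot_mouth
```

Run:
```python
from workcell import *
import cv2,numpy as np
np.set_printoptions(precision=4,suppress=True)
ims=[]
for c in("side","top"):
    d=read_camera(c);cv2.imwrite(f"pics/{c}0.png",d["image"][:,:,::-1]);print(c,d["mtx"][0],d["mtx"][1],d["k1"],d["position"],d["rotation"])
    for q in("insert_grip","deck","slot_mouth","salt_shaker","pepper_mill"):
        for f in(mark_of,spot_in):
            print("mark" if f is mark_of else "spot",q,[(np.round(r["position"],4),round(r["score"],2)) for r in f(c,q)[:2]])
```

```text
side [503.236    0.     282.7446] [  0.     503.236  209.0067] -0.12403739456196831 [ 0.3894 -0.3388  1.0633] [ 0.5072 -0.0755 -0.3305]
mark insert_grip [(array([0.4545, 0.0586, 0.0128]), 0.74)]
spot insert_grip [(array([0.4566, 0.1267, 0.0025]), 0.65)]
mark deck [(array([ 0.6525, -0.0049,  0.0875]), 0.82)]
spot deck [(array([ 0.6561, -0.01  ,  0.0906]), 0.96)]
mark slot_mouth [(array([ 0.6367, -0.0765,  0.0817]), 0.9)]
spot slot_mouth [(array([ 0.6556, -0.0043,  0.0914]), 0.92)]
mark salt_shaker [(array([0.4913, 0.3049, 0.0001]), 0.74)]
spot salt_shaker [(array([0.4887, 0.2946, 0.0554]), 0.95)]
mark pepper_mill [(array([0.5266, 0.3668, 0.001 ]), 0.74)]
spot pepper_mill [(array([0.5233, 0.3486, 0.0949]), 0.74)]
top [488.1682   0.     282.5875] [  0.     488.1682 205.5063] -0.06777372969063901 [0.363  0.1437 1.0278] [ 0.185  -0.1575 -1.4021]
mark insert_grip [(array([0.4526, 0.0564, 0.0097]), 0.96)]
spot insert_grip [(array([0.4528, 0.1318, 0.0011]), 0.9), (array([0.5214, 0.3557, 0.1214]), 0.55)]
mark deck [(array([ 0.6503, -0.0008,  0.0912]), 0.57)]
spot deck [(array([ 0.6601, -0.0017,  0.0953]), 0.74)]
mark slot_mouth [(array([ 0.6353, -0.0725,  0.0798]), 0.81), (array([0.4544, 0.0548, 0.0078]), 0.27)]
spot slot_mouth [(array([0.6545, 0.0019, 0.0926]), 0.71)]
mark salt_shaker [(array([0.4875, 0.3115, 0.0025]), 0.98)]
spot salt_shaker [(array([0.487 , 0.3067, 0.0827]), 0.82)]
mark pepper_mill [(array([ 0.5261,  0.3678, -0.005 ]), 0.81)]
spot pepper_mill [(array([0.5194, 0.359 , 0.1202]), 0.83)]
```

View pics/side0.png

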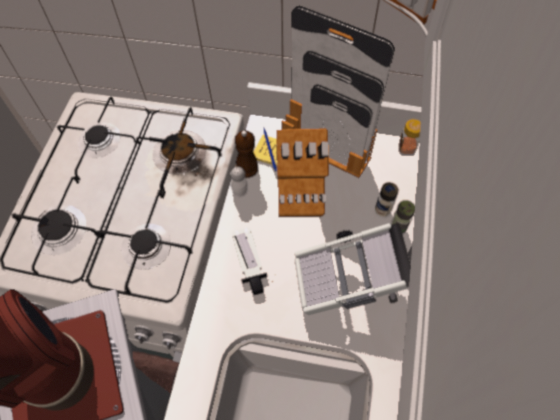

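View pics/top0.png

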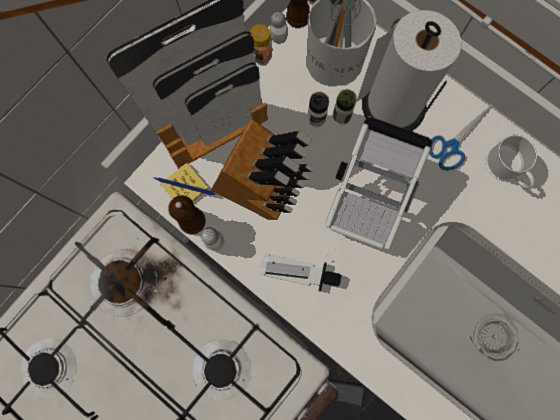

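```bash
cat > h.py <<'E'
from workcell import *
import cv2,numpy as np
from scipy.spatial.transform import Rotation as R
np.set_printoptions(precision=4,suppress=True)
def proj(d,P):
    Rm=np.asarray(d["rotation"]);Rm=R.from_rotvec(Rm).as_matrix() if Rm.ndim==1 else Rm
    p=(np.atleast_2d(P)-d["position"])@Rm
    s=np.c_[p[:,0]/-p[:,2],-p[:,1]/-p[:,2]];s*=1+d["k1"]*(s**2).sum(1,keepdims=True)
    return s@np.asarray(d["mtx"])[:2,:2].T+np.asarray(d["mtx"])[:2,2]
def back(d,uv,z):
    uv=np.atleast_2d(np.float64(uv))
    s=cv2.undistortPoints(uv[:,None],np.asarray(d["mtx"]),np.array([d["k1"],0,0,0.]))[:,0]
    v=np.c_[s[:,0],-s[:,1],-np.ones(len(s))]@R.from_rotvec(d["rotation"]).as_matrix().T
    return d["position"]+v*((z-d["position"][2])/v[:,2])[:,None]
def deckR(yaw): return (R.from_euler('z',yaw,degrees=True)*R.from_euler('y',-24,degrees=True)).as_matrix()
def rect(x0,x1,y0,y1,z): return np.array([[x0,y0,z],[x1,y0,z],[x1,y1,z],[x0,y1,z]])
def draw(d,crop,k,polys):
    x0,y0,w,h=crop
    im=cv2.resize(d["image"][y0:y0+h,x0:x0+w,::-1],None,fx=k,fy=k,interpolation=cv2.INTER_CUBIC)
    for P,c in polys: cv2.polylines(im,[np.int32((proj(d,P)-[x0,y0]+.5)*k)],True,c,1)
    return im
def insert_polys(c,Rm):
    return [(c+rect(-.023,.023,.044,.151,-.007)@Rm.T,(0,0,255)),(c+rect(-.013,.013,-.018,.018,.012)@Rm.T,(0,255,0)),(c+rect(-.03,.03,.022,.0221,.010)@Rm.T,(255,0,0))]
def deck_polys(c,Rm):
    return [(c+rect(-.12,.12,-.07,.07,0)@Rm.T,(0,0,255)),(c+np.array([[-.0325,-.075,-.0225],[.0325,-.075,-.0225],[.0325,-.075,.0105],[-.0325,-.075,.0105]])@Rm.T,(0,255,0))]
E
python3 - <<'E'
from h import *
Ri=R.from_euler('z',0,degrees=True).as_matrix();ci=np.array([.4535,.0572,.012])
Rd=deckR(-12);cd=np.array([.651,-.003,.0885])
a=[]
for c,cr in(("side",(215,205,200,115)),("top",(240,110,200,190))):
    d=read_camera(c);a.append(draw(d,cr,4,insert_polys(ci,Ri)+deck_polys(cd,Rd)))
cv2.imwrite("pics/a.png",a[0]);cv2.imwrite("pics/b.png",cv2.resize(a[1],None,fx=.75,fy=.75))
E
```

```text
(no output)
```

View pics/a.png

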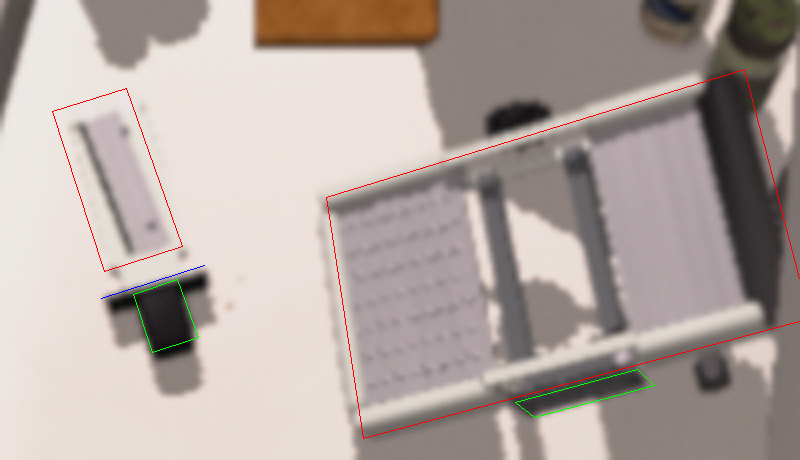

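View pics/b.png

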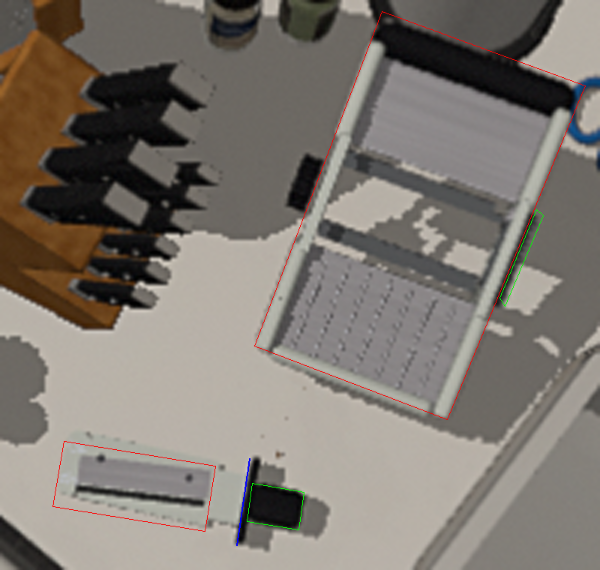

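```bash
cat > fit.py <<'E'
from h import *
def rectify(d,c,Rm,xr,yr,z,px=.0005):
    X,Y=np.meshgrid(np.arange(*xr,px),np.arange(*yr,px),indexing='ij')
    P=c+np.c_[X.ravel(),Y.ravel(),np.full(X.size,z)]@Rm.T
    uv=proj(d,P).reshape(*X.shape,2).astype(np.float32)
    return cv2.remap(cv2.cvtColor(d["image"],cv2.COLOR_RGB2GRAY),uv[...,0],uv[...,1],cv2.INTER_CUBIC).astype(float)
def sharp(im,ax): return (np.diff(cv2.GaussianBlur(im,(0,0),1.5).mean(ax))**2).sum()
if __name__=="__main__":
    D={c:read_camera(c) for c in("side","top")}
    ys=np.arange(-8,8.1,.25)
    for c,d in D.items():
        cd=np.array([.651,-.003,.0885]);ci=np.array([.4535,.0572,.012])
        f=lambda xr,yr,z,ax,cen,RR,b: b+ys[np.argmax([sharp(rectify(d,cen,RR(b+y),xr,yr,z),ax) for y in ys])]
        print(c,"deck rails L,R",f((-.11,.09),(.045,.085),0,0,cd,deckR,-12),f((-.11,.09),(-.085,-.045),0,0,cd,deckR,-12),
          "all",f((-.11,.09),(-.085,.085),0,0,cd,deckR,-12),"lower deck",f((-.115,-.04),(-.06,.06),0,0,cd,deckR,-12),"cross x",f((-.13,.13),(-.05,.05),0,1,cd,deckR,-12))
        Rz=lambda y:R.from_euler('z',y,degrees=True).as_matrix()
        print("  insert plate",f((-.03,.03),(.045,.145),-.007,0,ci,Rz,2),"flange",f((-.025,.025),(.005,.04),.01,1,ci,Rz,2))
    rs=[rectify(d,np.array([.651,-.003,.0885]),deckR(-12),(-.13,.13),(-.1,.1),0) for d in D.values()]
    ri=[rectify(d,np.array([.4535,.0572,0]),Rz(3),(-.05,.05),(-.04,.17),z)for d,z in zip(list(D.values())*2,(.022,.022,.005,.005))]
    cv2.imwrite("pics/r.png",np.vstack([cv2.resize(np.hstack(rs),(800,520)).clip(0,255)]))
    cv2.imwrite("pics/ri.png",np.vstack([np.hstack(ri[:2]),np.hstack(ri[2:])]).clip(0,255))
E
python3 fit.py
```

```text
side deck rails L,R -12.0 -11.75 all -12.0 lower deck -7.75 cross x -12.0
  insert plate -1.75 flange 10.0
top deck rails L,R -11.75 -11.75 all -11.75 lower deck -14.5 cross x -12.0
  insert plate -2.75 flange -5.75[ WARN:0@4.269] global loadsave.cpp:1063 imwrite_ Unsupported depth image for selected encoder is fallbacked to CV_8U.
```

View pics/ri.png

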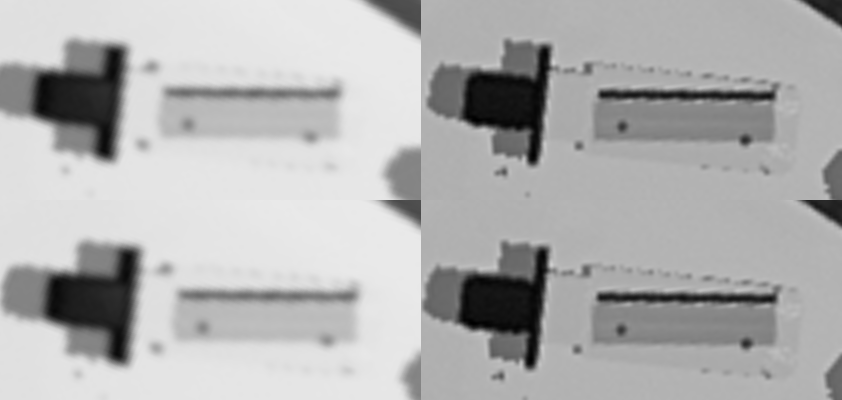

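View pics/r.png

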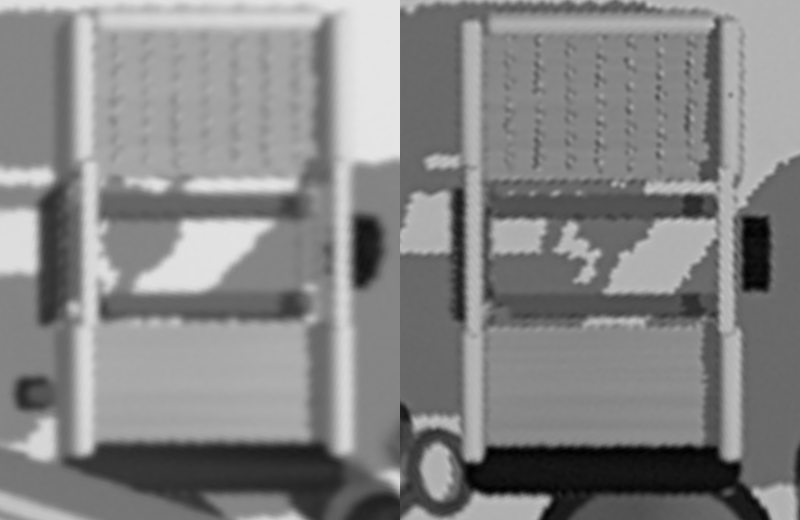

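```bash
cat > plan.py <<'E'
from h import *
import sys
def cur():
    s=read_state();return np.array(s["tool_pos"]),R.from_rotvec(s["eef_rot"])
def rows(p0,R0,p1,R1,n=None):
    rel=R0.inv()*R1;w=rel.as_rotvec();p=R0.inv().apply(p1-p0)
    if n is None: n=max(1,int(np.ceil(max(np.degrees(np.linalg.norm(w))/9,np.linalg.norm(p)*1.1/.055))))
    S=sum(R.from_rotvec(w*k/n).as_matrix() for k in range(n))
    print(n,"x",np.round(np.r_[np.linalg.solve(S,p)*1000,np.degrees(w)/n],2),"(mm,deg)")
def tool(X,Z): # tool x along X, z along Z
    X=np.array(X,float);Z=np.array(Z,float);return R.from_matrix(np.c_[X,np.cross(Z,X),Z])
YAW=-11.9;DC=np.array([.650,-.002,.0875]);DR=deckR(YAW)
def deck_pose(x,y,z):
    """TCP pose with grip point (assumed at 155-G along tool z) at deck x,y,z"""
    Rt=tool(DR[:,1],-DR[:,2]);return DC+DR@[x,y,z]+DR[:,2]*.155,Rt
def where():
    p,Rm=cur();g=p+Rm.apply([0,0,.155]);Rd=R.from_matrix(DR)
    f=np.array(read_state()["force"])
    print("deck xyz mm",np.round(DR.T@(g-DC)*1000,2),"rot err deg",np.round(np.degrees((R.from_matrix(DR).inv()*Rm*tool([0,1,0],[0,0,-1]).inv()).as_rotvec()),2),"F deck",np.round(DR.T@f,2))
E
python3 - <<'E'
from plan import *
try: print(nose_length)
except Exception as e: print(e)
a=np.radians(-3);y=[-np.sin(a),np.cos(a),0];T=tool(y,[0,0,-1]);p0,R0=cur()
c=np.array([.4525,.0565,0])-.001*np.array(y)
rows(p0,R0,c+[0,0,.30],T);rows(c+[0,0,.30],T,c+[0,0,.169],T)
E
```

```text
0.1734
15 x [ 48.79 -16.92   6.98  -0.    -0.    -4.68] (mm,deg)
3 x [ 0.    0.   43.67  0.    0.    0.  ] (mm,deg)
```

arm_command(commands="0.0488 -0.0169 0.007 0 0 -4.68;0.0488 -0.0169 0.007 0 0 -4.68;0.0488 -0.0169 0.007 0 0 -4.68;0.0488 -0.0169 0.007 0 0 -4.68;0.0488 -0.0169 0.007 0 0 -4.68;0.0488 -0.0169 0.007 0 0 -4.68;0.0488 -0.0169 0.007 0 0 -4.68;0.0488 -0.0169 0.007 0 0 -4.68;0.0488 -0.0169 0.007 0 0 -4.68;0.0488 -0.0169 0.007 0 0 -4.68;0.0488 -0.0169 0.007 0 0 -4.68;0.0488 -0.0169 0.007 0 0 -4.68", jaw=0.05)

```text
t: 3.15
tool_pos: [0.4709, -0.0963, 0.3208]
eef_rot: [2.522, 1.872, 0.001]
force: [-0.3, 0.3, -0.5]
gripper_width: 0.0501
grasp_force: 0.0
```

arm_command(commands="0.0488 -0.0169 0.007 0 0 -4.68;0.0488 -0.0169 0.007 0 0 -4.68;0.0488 -0.0169 0.007 0 0 -4.68;0 0 0 0 0 0")

```text
t: 3.65
tool_pos: [0.4515, 0.0591, 0.2997]
eef_rot: [-2.27, -2.171, -0.0]
force: [0.1, -2.3, 0.2]
gripper_width: 0.0499
grasp_force: 0.0
```

```bash
sed -i 's/\.155/G/g; s/^YAW/G=.166;YAW/' plan.py
cat > s1.py <<'E'
from plan import *
a=np.radians(-3);y=[-np.sin(a),np.cos(a),0];T=tool(y,[0,0,-1]);p0,R0=cur()
print(read_state()["t"],p0)
for c in("side","top"):
    r=mark_of(c,"insert_grip");print([(np.round(q["position"],4),q["score"]) for q in r[:2]])
c=np.array([.4525,.0565,0])-.001*np.array(y)
rows(p0,R0,c+[0,0,.23],T)
a=[draw(read_camera(c),cr,4,insert_polys(np.r_[c2[:2],.012],R.from_euler('z',-3,degrees=True).as_matrix())) for c2 in[np.array([.4525,.0565])] for c,cr in(("side",(215,225,100,75)),("top",(250,240,100,75)))]
cv2.imwrite("pics/c.png",np.hstack(a))
E
python3 s1.py
```

```text
3.65 [0.4515 0.0591 0.2997]
[(array([0.4527, 0.0569, 0.0073]), 0.62)]
[(array([0.454 , 0.0579, 0.0107]), 0.76), (array([ 0.5267,  0.3681, -0.0045]), 0.64)]
2 x [-1.81  0.54 34.84 -0.   -0.02  0.22] (mm,deg)
```

View pics/c.png

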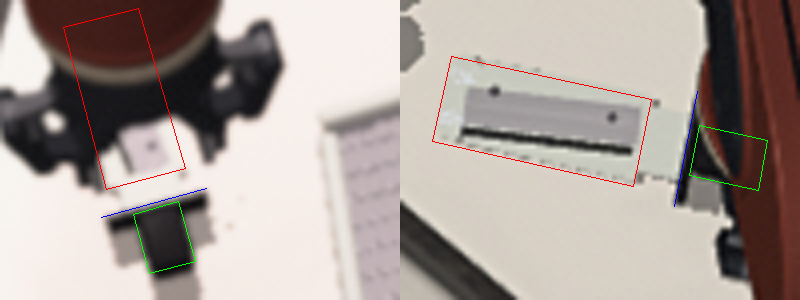

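arm_command(commands="-0.0018 0.0005 0.035 0 0 0.2;0 0 0.035 0 0 0.2;0 0 0.03 0 0 0;0 0 0.0217 0 0 0;0 0 0 0 0 0;0 0 0 0 0 0")

```text
t: 4.6
tool_pos: [0.4535, 0.0531, 0.1788]
eef_rot: [2.287, 2.153, 0.001]
force: [0.1, 0.4, -0.8]
gripper_width: 0.0499
grasp_force: 0.0
```

arm_command(commands="0 0 0 0 0 0;0 0 0 0 0 0;0 0 0 0 0 0;0 0 0 0 0 0;0 0 0 0 0 0", jaw=0.0)

```text
t: 5.22
tool_pos: [0.4535, 0.0536, 0.1792]
eef_rot: [2.285, 2.154, 0.002]
force: [-0.6, -0.9, 7.8]
gripper_width: 0.0245
grasp_force: 59.4
```

```bash
cat > s2.py <<'E'
from plan import *
p0,R0=cur();print(p0,read_state()["gripper_width"],read_state()["grasp_force"])
p1=p0+[0,0,.12]
rows(p0,R0,p1,R0)
pd,Rd=deck_pose(0,-.26,0);print(pd)
pm=pd.copy();pm[2]+=.06
rows(p1,R0,pm,Rd);rows(pm,Rd,pd,Rd)
E
python3 s2.py
```

```text
[0.4535 0.0536 0.1792] 0.024477949822533353 59.379011392593384
3 x [ -0.02   0.08 -40.     0.     0.     0.  ] (mm,deg)
[ 0.5303 -0.2425  0.2391]
7 x [-40.67  15.9    3.14  -3.41  -0.25   1.2 ] (mm,deg)
2 x [  0.   -12.2   27.41   0.     0.     0.  ] (mm,deg)
```

arm_command(commands="0 0 -0.02 0 0 0;0 0 -0.05 0 0 0;0 0 -0.05 0 0 0;-0.0407 0.0159 0.0031 -3.41 -0.25 1.2;-0.0407 0.0159 0.0031 -3.41 -0.25 1.2;-0.0407 0.0159 0.0031 -3.41 -0.25 1.2;-0.0407 0.0159 0.0031 -3.41 -0.25 1.2;-0.0407 0.0159 0.0031 -3.41 -0.25 1.2;-0.0407 0.0159 0.0031 -3.41 -0.25 1.2;-0.0407 0.0159 0.0031 -3.41 -0.25 1.2;0 0 0 0 0 0;0 0 0 0 0 0")

```text
t: 6.72
tool_pos: [0.5295, -0.2422, 0.2979]
eef_rot: [2.17, 1.761, 0.373]
force: [1.1, 0.4, -1.5]
gripper_width: 0.0246
grasp_force: 59.5
```

```bash
cat > s3.py <<'E'
from plan import *
where();p0,R0=cur();pd,Rd=deck_pose(0,-.26,0);rows(p0,R0,pd,Rd)
print(read_state()["t"],read_state()["gripper_width"])
g=p0+R0.apply([0,0,G]);Ri=(R0*tool([0,1,0],[0,0,-1]).inv()).as_matrix()
a=[]
for c in("side","top"):
    print([(np.round(q["position"]-g,4),round(q["score"],2)) for q in mark_of(c,"insert_grip")[:2]])
    d=read_camera(c);u=proj(d,g+Ri@[0,.09,0])[0].astype(int);cr=(min(max(u[0]-66,0),428),min(max(u[1]-60,0),300),132,120)
    a.append(draw(d,cr,3,insert_polys(g,Ri)+deck_polys(DC,DR)))
cv2.imwrite("pics/d.png",np.hstack(a))
E
python3 s3.py
```

```text
deck xyz mm [  22.71 -259.73   54.01] rot err deg [0.05 0.14 0.  ] F deck [ 0.28  0.64 -1.77]
2 x [ -0.08 -11.51  27.03  -0.07  -0.02   0.  ] (mm,deg)
6.725 0.024601534941914145
[(array([-0.1396,  0.3154, -0.1341]), 0.84)]
[]
```

View pics/d.png

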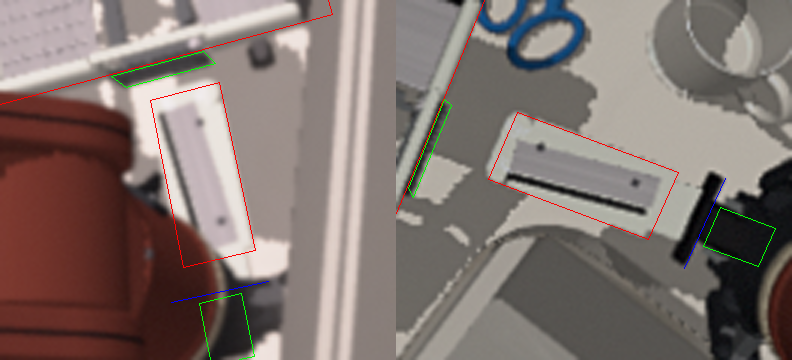

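Run:
```python
s=open('plan.py').read().replace('G=.166;','G=.1672;YO=.003;').replace("DC+DR@[x,y,z]","DC+DR@[x,y-YO,z]").replace("g=p+Rm.apply([0,0,G])","g=p+Rm.apply([YO,0,G])")
open('plan.py','w').write(s)
from plan import *
where();p0,R0=cur();pd,Rd=deck_pose(0,-.25,.0035);rows(p0,R0,pd,Rd)
```

```text
deck xyz mm [  23.05 -255.83   52.8 ] rot err deg [0.08 0.1  0.1 ] F deck [-0.55  0.37 -1.46]
2 x [  3.02 -11.64  24.67  -0.05  -0.04   0.05] (mm,deg)
```

arm_command(commands="0.003 -0.0116 0.0247 0 0 0;0.003 -0.0116 0.0247 0 0 0;0.005 0 0 0 0 0;0.005 0 0 0 0 0;0 0 0 0 0 0;0 0 0 0 0 0")

```text
t: 7.68
tool_pos: [0.5322, -0.2269, 0.2443]
eef_rot: [2.168, 1.759, 0.374]
force: [-0.1, 0.3, -1.3]
gripper_width: 0.025
grasp_force: 59.4
```

```bash
python3 -c "
from plan import *
where()"
```

```text
deck xyz mm [   0.82 -241.3     4.08] rot err deg [0.   0.   0.01] F deck [-0.64  0.3  -1.16]
```

arm_command(commands="0.003 0 0 0 0 0;0.003 0 0 0 0 0;0.002 0 0 0 0 0;0 0 0 0 0 0")

```text
t: 8.18
tool_pos: [0.5336, -0.2186, 0.2433]
eef_rot: [2.169, 1.761, 0.373]
force: [0.2, -0.6, -1.1]
gripper_width: 0.0251
grasp_force: 59.4
```

```bash
python3 -c "
from plan import *
where()"
```

```text
deck xyz mm [  -0.14 -232.8     3.29] rot err deg [0.05 0.09 0.02] F deck [-0.11 -0.5  -1.14]
```

arm_command(commands="0.002 0 0 0 0 0;0.002 0 0 0 0 0;0 0 0 0 0 0")

```text
t: 8.55
tool_pos: [0.5344, -0.2147, 0.2433]
eef_rot: [2.169, 1.761, 0.373]
force: [0.4, 0.5, -1.0]
gripper_width: 0.0247
grasp_force: 59.4
```

arm_command(commands="0.002 0 0 0 0 0;0 0 0 0 0 0")

```text
t: 8.8
tool_pos: [0.5348, -0.2128, 0.2433]
eef_rot: [2.17, 1.76, 0.373]
force: [0.5, -0.2, -1.7]
gripper_width: 0.0248
grasp_force: 59.4
```

arm_command(commands="0.002 0 0 0 0 0;0 0 0 0 0 0")

```text
t: 9.05
tool_pos: [0.5351, -0.2114, 0.2434]
eef_rot: [2.17, 1.76, 0.373]
force: [-0.9, -2.0, -0.3]
gripper_width: 0.0247
grasp_force: 59.5
```

```bash
python3 -c "
from plan import *
where()"
```

```text
deck xyz mm [  -0.16 -225.6     3.36] rot err deg [ 0.    0.09 -0.02] F deck [-0.58 -2.2  -0.07]
```

arm_command(commands="0.0015 0 0 0 0 0;0 0 0 0 0 0")

```text
t: 9.3
tool_pos: [0.535, -0.211, 0.2434]
eef_rot: [2.17, 1.758, 0.371]
force: [-2.4, -5.3, -1.2]
gripper_width: 0.0249
grasp_force: 59.6
```

arm_command(commands="0.0015 0 0 0 0 0;0 0 0 0 0 0")

```text
t: 9.55
tool_pos: [0.535, -0.2107, 0.2435]
eef_rot: [2.171, 1.756, 0.37]
force: [-3.0, -11.0, -0.8]
gripper_width: 0.0247
grasp_force: 59.6
```

arm_command(commands="-0.001 0 -0.001 0 0 0;0 0 -0.0005 0 0 0;0 0 0 0 0 0")

```text
t: 9.93
tool_pos: [0.5344, -0.2107, 0.2447]
eef_rot: [2.171, 1.758, 0.371]
force: [-0.6, -7.4, -2.8]
gripper_width: 0.0246
grasp_force: 59.3
```

arm_command(commands="0 0 -0.001 0 0 0;0 0 -0.0005 0 0 0;0 0 0 0 0 0")

```text
t: 10.3
tool_pos: [0.5338, -0.2105, 0.2459]
eef_rot: [2.171, 1.758, 0.371]
force: [1.8, -5.5, -5.0]
gripper_width: 0.0244
grasp_force: 59.1
```

arm_command(commands="0 0 -0.001 0 0 0;0 0 -0.0005 0 0 0;0 0 0 0 0 0")

```text
t: 10.68
tool_pos: [0.5334, -0.2102, 0.2474]
eef_rot: [2.171, 1.758, 0.372]
force: [0.2, -6.7, -4.3]
gripper_width: 0.0246
grasp_force: 59.2
```

```bash
python3 -c "
from plan import *
where()"
```

```text
deck xyz mm [  -0.2  -224.99    7.81] rot err deg [-0.07  0.08 -0.08] F deck [-0.28 -6.54 -4.57]
```

arm_command(commands="0 0 -0.001 0 0 0;0 0 -0.0005 0 0 0;0 0 0 0 0 0")

```text
t: 11.05
tool_pos: [0.5329, -0.2099, 0.2488]
eef_rot: [2.171, 1.758, 0.372]
force: [-0.1, -5.6, -3.6]
gripper_width: 0.0245
grasp_force: 59.2
```

arm_command(commands="0 0 -0.001 0 0 0;0 0 -0.0005 0 0 0;0 0 0 0 0 0")

```text
t: 11.42
tool_pos: [0.5322, -0.2097, 0.25]
eef_rot: [2.171, 1.758, 0.372]
force: [1.1, -5.6, -4.2]
gripper_width: 0.0252
grasp_force: 59.1
```

arm_command(commands="0 0 -0.001 0 0 0;0 0 -0.0005 0 0 0;0 0 0 0 0 0")

```text
t: 11.8
tool_pos: [0.5315, -0.2096, 0.2514]
eef_rot: [2.171, 1.758, 0.372]
force: [0.2, -5.4, -4.1]
gripper_width: 0.0246
grasp_force: 59.1
```

```bash
python3 -c "
from plan import *
where()"
```

```text
deck xyz mm [  -0.44 -224.72   12.22] rot err deg [-0.06  0.1  -0.07] F deck [-0.52 -5.24 -4.26]
```

arm_command(commands="-0.003 0 0 0 0 0;-0.004 0 0 0 0 0;0 0 0 0 0 0")

```text
t: 12.18
tool_pos: [0.5306, -0.2153, 0.2516]
eef_rot: [2.17, 1.76, 0.374]
force: [-0.1, 0.1, -0.6]
gripper_width: 0.025
grasp_force: 59.5
```

```bash
cat > tilt.py <<'E'
from plan import *
from fit import rectify
from scipy.optimize import minimize
where();p0,R0=cur();g=p0+R0.apply([YO,0,G]);Rb=R0*tool([0,1,0],[0,0,-1]).inv()
D=[read_camera(c) for c in("side","top")]
best=[]
for t in np.arange(-8,8.1,1):
    Rm=(Rb*R.from_euler('x',t,degrees=True)).as_matrix();o=[]
    for (a,b) in((.042,.098),(.098,.152)):
        I=[rectify(d,g,Rm,(-.03,.03),(a,b),-.007) for d in D]
        I=[cv2.GaussianBlur(i,(0,0),2)for i in I];I=[(i-i.mean())/i.std() for i in I]
        (s,r)=cv2.phaseCorrelate(I[0],I[1],cv2.createHanningWindow(I[0].shape[::-1],cv2.CV_64F));o+=[np.round(np.array(s)[::-1]*.5,2),round(r,2)]
    print(t,o[0],o[1],o[2],o[3],"diff x,y mm",o[2]-o[0])
E
python3 tilt.py
```

```text
deck xyz mm [  -0.08 -230.2    12.32] rot err deg [ 0.04  0.09 -0.01] F deck [-0.36  0.07 -0.54]
-8.0 [ 0.24 -0.25] -0.07 [-0.05  0.67] -0.08 diff x,y mm [-0.29  0.92]
-7.0 [-0.19 -0.2 ] -0.1 [0.41 0.67] -0.08 diff x,y mm [0.6  0.87]
-6.0 [-0.21  0.31] -0.08 [0.46 0.47] -0.07 diff x,y mm [0.67 0.16]
-5.0 [-0.04  0.68] -0.07 [1.68 1.25] -0.03 diff x,y mm [1.72 0.57]
-4.0 [-2.55  3.5 ] -0.02 [ 1.59 -2.12] 0.04 diff x,y mm [ 4.14 -5.62]
-3.0 [ 0.46 -1.33] 0.06 [ 1.29 -0.33] 0.23 diff x,y mm [0.83 1.  ]
-2.0 [ 0.62 -0.55] 0.17 [ 1.09 -0.01] 0.39 diff x,y mm [0.47 0.54]
-1.0 [ 0.4  -0.23] 0.25 [1.11 0.16] 0.47 diff x,y mm [0.71 0.39]
0.0 [ 0.3 -0.1] 0.3 [1.04 0.3 ] 0.39 diff x,y mm [0.74 0.4 ]
1.0 [0.22 0.13] 0.32 [0.75 0.75] 0.23 diff x,y mm [0.53 0.62]
2.0 [0.11 0.2 ] 0.28 [0.47 0.9 ] 0.1 diff x,y mm [0.36 0.7 ]
3.0 [0.08 0.35] 0.23 [-1.49  0.73] 0.06 diff x,y mm [-1.57  0.38]
4.0 [0.32 0.56] 0.15 [ 0.7  -0.28] 0.08 diff x,y mm [ 0.38 -0.84]
5.0 [0.8  0.79] 0.07 [-0.34 -0.23] -0.12 diff x,y mm [-1.14 -1.02]
6.0 [7.59 3.82] 0.01 [-0.31  0.19] -0.15 diff x,y mm [-7.9  -3.63]
7.0 [-0.95 -0.3 ] -0.02 [-0.71  0.15] -0.1 diff x,y mm [0.24 0.45]
8.0 [1.29 0.85] -0.03 [-1.17  0.22] -0.07 diff x,y mm [-2.46 -0.63]
```

arm_command(commands="0 0 0.005 0 0 0;0 0 0.005 0 0 0;0.003 0 0.001 0 0 0;0.003 0 0 0 0 0;0.001 0 0 0 0 0;0 0 0 0 0 0")

```text
t: 13.02
tool_pos: [0.5359, -0.2106, 0.2416]
eef_rot: [2.17, 1.758, 0.371]
force: [-2.1, -5.2, -1.5]
gripper_width: 0.0249
grasp_force: 59.6
```

```bash
python3 -c "
from plan import *
where()"
```

```text
deck xyz mm [  -0.35 -224.87    1.49] rot err deg [-0.08  0.1  -0.06] F deck [-1.52 -5.51 -0.95]
```

arm_command(commands="-0.0025 0 0 0 0 0;0 0 0.0015 0 0 0;0.0025 0 0 0 0 0;0 0 0 0 0 0")

```text
t: 13.52
tool_pos: [0.5366, -0.2108, 0.2403]
eef_rot: [2.17, 1.758, 0.371]
force: [-1.6, -7.1, -1.4]
gripper_width: 0.0248
grasp_force: 59.7
```

arm_command(commands="-0.0025 0 0 0 0 0;0 0 0.0015 0 0 0;0.0025 0 0 0 0 0;0 0 0 0 0 0")

```text
t: 14.02
tool_pos: [0.5371, -0.2109, 0.2388]
eef_rot: [2.17, 1.758, 0.371]
force: [-2.3, -7.5, -1.0]
gripper_width: 0.0247
grasp_force: 59.7
```

```bash
python3 -c "
from plan import *
where()"
```

```text
deck xyz mm [  -0.27 -224.95   -1.62] rot err deg [-0.08  0.09 -0.07] F deck [-1.07 -7.77 -0.63]
```

arm_command(commands="-0.0025 0 0 0 0 0;0 0 0.0015 0 0 0;0.0025 0 0 0 0 0;0 0 0 0 0 0")

```text
t: 14.52
tool_pos: [0.5378, -0.2111, 0.2374]
eef_rot: [2.17, 1.758, 0.371]
force: [-2.8, -7.5, 0.0]
gripper_width: 0.0249
grasp_force: 59.7
```

arm_command(commands="-0.0025 0 0 0 0 0;0 0 0.0015 0 0 0;0.0025 0 0 0 0 0;0 0 0 0 0 0")

```text
t: 15.02
tool_pos: [0.5384, -0.2112, 0.236]
eef_rot: [2.17, 1.758, 0.371]
force: [-2.6, -7.4, 0.1]
gripper_width: 0.0246
grasp_force: 59.7
```

arm_command(commands="-0.0025 0 0 0 0 0;0 0 0.0015 0 0 0;0.0025 0 0 0 0 0;0 0 0 0 0 0")

```text
t: 15.52
tool_pos: [0.5389, -0.2114, 0.2347]
eef_rot: [2.17, 1.758, 0.371]
force: [-2.2, -7.5, -0.9]
gripper_width: 0.0245
grasp_force: 59.7
```

```bash
python3 -c "
from plan import *
where()"
```

```text
deck xyz mm [  -0.23 -225.01   -6.11] rot err deg [-0.09  0.09 -0.07] F deck [-0.88 -7.8  -0.61]
```

arm_command(commands="-0.003 0 -0.003 0 0 0;0 0 -0.005 0 0 0;0 0 -0.003 0 0 0;0.003 0 0 0 0 0;0 0 0 0 0 0")

```text
t: 16.15
tool_pos: [0.5346, -0.2103, 0.245]
eef_rot: [2.17, 1.758, 0.372]
force: [-3.1, -6.1, -0.4]
gripper_width: 0.0244
grasp_force: 59.7
```

arm_command(commands="-0.0025 0 0 0 0 0;0 0 -0.0012 0 0 0;0.0025 0 0 0 0 0;0 0 0 0 0 0")

```text
t: 16.65
tool_pos: [0.534, -0.2103, 0.2459]
eef_rot: [2.17, 1.758, 0.371]
force: [-2.8, -7.6, -1.2]
gripper_width: 0.0247
grasp_force: 59.7
```

arm_command(commands="-0.0025 0 0 0 0 0;0 0 -0.0012 0 0 0;0.0025 0 0 0 0 0;0 0 0 0 0 0")

```text
t: 17.15
tool_pos: [0.5336, -0.2102, 0.247]
eef_rot: [2.17, 1.758, 0.371]
force: [-1.4, -7.8, -0.9]
gripper_width: 0.0247
grasp_force: 59.6
```

```bash
python3 -c "
from plan import *
where()"
```

```text
deck xyz mm [  -0.21 -224.94    7.41] rot err deg [-0.09  0.09 -0.06] F deck [-0.16 -7.89 -0.87]
```

arm_command(commands="-0.0025 0 0 0 0 0;0 0 -0.0012 0 0 0;0.0025 0 0 0 0 0;0 0 0 0 0 0")

```text
t: 17.65
tool_pos: [0.5331, -0.2101, 0.2481]
eef_rot: [2.17, 1.758, 0.371]
force: [-2.4, -7.1, -0.8]
gripper_width: 0.0248
grasp_force: 59.6
```

arm_command(commands="-0.0025 0 0 0 0 0;0 0 -0.0012 0 0 0;0.0025 0 0 0 0 0;0 0 0 0 0 0")

```text
t: 18.15
tool_pos: [0.5326, -0.2099, 0.2492]
eef_rot: [2.17, 1.758, 0.371]
force: [-2.8, -6.7, -0.8]
gripper_width: 0.0247
grasp_force: 59.6
```

```bash
python3 -c "
from plan import *
where()"
```

```text
deck xyz mm [  -0.23 -224.94    9.8 ] rot err deg [-0.09  0.09 -0.06] F deck [-1.56 -7.14 -0.21]
```

arm_command(commands="-0.0025 0 0 0 0 0;0 0 -0.0012 0 0 0;0.0025 0 0 0 0 0;0 0 0 0 0 0")

```text
t: 18.65
tool_pos: [0.5322, -0.2098, 0.2503]
eef_rot: [2.17, 1.758, 0.371]
force: [-2.1, -7.6, -0.9]
gripper_width: 0.0245
grasp_force: 59.6
```

arm_command(commands="-0.0025 0 0 0 0 0;0 0 -0.0012 0 0 0;0.0025 0 0 0 0 0;0 0 0 0 0 0")

```text
t: 19.15
tool_pos: [0.5317, -0.2097, 0.2514]
eef_rot: [2.17, 1.758, 0.371]
force: [-2.1, -7.0, -0.5]
gripper_width: 0.025
grasp_force: 59.6
```

arm_command(commands="-0.0025 0 0 0 0 0;0 0 -0.0012 0 0 0;0.0025 0 0 0 0 0;0 0 0 0 0 0")

```text
t: 19.65
tool_pos: [0.5312, -0.2096, 0.2525]
eef_rot: [2.17, 1.758, 0.371]
force: [-3.4, -6.4, 0.1]
gripper_width: 0.0244
grasp_force: 59.6
```

arm_command(commands="-0.0025 0 0 0 0 0;0 0 -0.0012 0 0 0;0.0025 0 0 0 0 0;0 0 0 0 0 0")

```text
t: 20.15
tool_pos: [0.5307, -0.2096, 0.2536]
eef_rot: [2.17, 1.758, 0.371]
force: [-2.5, -7.4, -1.5]
gripper_width: 0.0248
grasp_force: 59.6
```

```bash
python3 -c "
from plan import *
where()"
```

```text
deck xyz mm [  -0.22 -224.95   14.6 ] rot err deg [-0.09  0.09 -0.06] F deck [-1.46 -7.78 -1.  ]
```

```bash
cat > s4.py <<'E'
from plan import *
where();s=read_state();print("M deck",DR.T@s["ft_torque"])
p0,R0=cur();g=p0+R0.apply([YO,0,G]);Ri=(R0*tool([0,1,0],[0,0,-1]).inv()).as_matrix()
D=[read_camera(c) for c in("side","top")];a=[]
for d in D:
    u=proj(d,DC+DR@[0,-.09,0])[0].astype(int);a.append(draw(d,(u[0]-33,u[1]-36,66,72),6,[]))
    b=draw(d,(u[0]-33,u[1]-36,66,72),6,insert_polys(g,Ri)[:1]+deck_polys(DC,DR)[1:]);a[-1]=np.vstack([a[-1][:300],b[:300]])
cv2.imwrite("pics/e.png",np.hstack(a))
E
python3 s4.py
```

```text
deck xyz mm [  -0.22 -224.95   14.6 ] rot err deg [-0.09  0.09 -0.06] F deck [-1.46 -7.78 -1.  ]
M deck [-1.6843  0.6981  0.1611]
```

View pics/e.png

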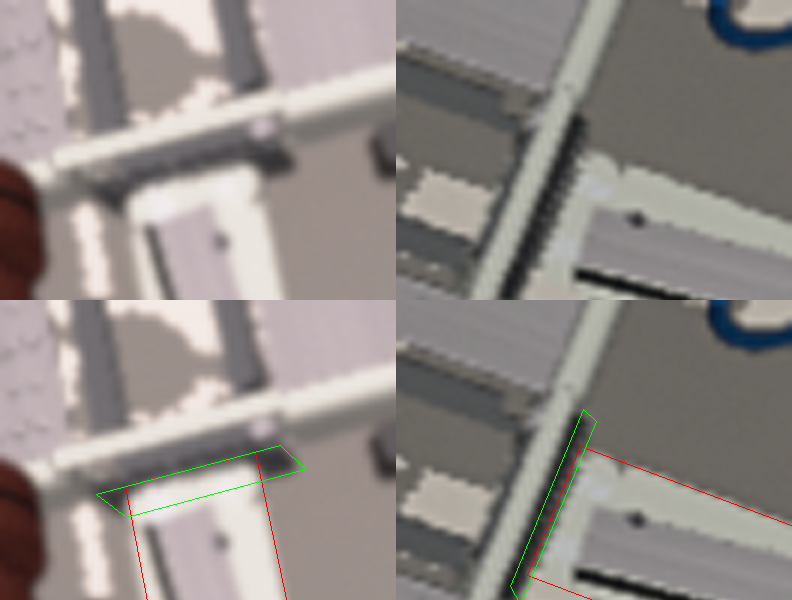

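arm_command(commands="-0.003 0 0.001 0 0 0;0 0 0.003 0 0 0;0 0 0.003 0 0 0;0 0 0.003 0 0 0;0 0 0 0 0 0;0 0 0 0 0 0")

```text
t: 21.0
tool_pos: [0.5346, -0.2118, 0.2443]
eef_rot: [2.17, 1.761, 0.373]
force: [0.4, 0.9, -1.6]
gripper_width: 0.0247
grasp_force: 59.5
```

```bash
cat > stereo.py <<'E'
from plan import *
from fit import rectify
where();s=read_state();print("M deck",DR.T@s["ft_torque"])
D=[read_camera(c) for c in("side","top")]
def sh(xr,yr,z,name):
    I=[cv2.GaussianBlur(rectify(d,DC,DR,xr,yr,z),(0,0),2) for d in D];I=[(i-i.mean())/i.std() for i in I]
    (q,r)=cv2.phaseCorrelate(I[0],I[1],cv2.createHanningWindow(I[0].shape[::-1],cv2.CV_64F));return np.round(np.array(q)[::-1]*.5,2),round(r,2)
for z in np.arange(-.012,.0161,.004):
    print(round(z*1000),[sh(*a,z,"") for a in(((-.115,-.04),(-.065,.065)),((-.115,.09),(.05,.09)),((-.06,.09),(-.095,-.045)),((-.05,.05),(-.1,-.05)),((.03,.13),(-.07,.07)))])
E
python3 stereo.py
```

```text
deck xyz mm [  -0.15 -226.01    4.4 ] rot err deg [0.04 0.09 0.  ] F deck [-0.5  1.  -1.5]
M deck [-0.1203  0.5675 -0.0039]
-12 [(array([-0.15,  0.85]), -0.03), (array([-3.36, -3.41]), 0.01), (array([-1.43, -0.4 ]), 0.06), (array([-0.01, -0.92]), 0.04), (array([0.25, 2.31]), -0.01)]
-8 [(array([-0.11, -0.43]), 0.02), (array([0.84, 0.55]), -0.06), (array([ 5.26, -0.13]), -0.02), (array([0.08, 0.28]), 0.12), (array([ 4.61, -1.06]), 0.01)]
-4 [(array([ 0.62, -0.44]), -0.04), (array([-0.25,  0.85]), -0.06), (array([0.26, 0.58]), 0.08), (array([-0.08,  0.51]), 0.09), (array([5.09, 8.28]), -0.0)]
0 [(array([0.24, 0.22]), -0.03), (array([ 2.08, -2.63]), 0.01), (array([-0.1 , -0.12]), 0.08), (array([-1.57, -2.75]), 0.02), (array([ 2.49, -4.76]), 0.01)]
4 [(array([ 1.17, -1.45]), 0.02), (array([-0.73, -0.29]), 0.02), (array([0.21, 1.94]), 0.03), (array([-0.12,  0.03]), -0.05), (array([ 0.06, -0.09]), 0.1)]
8 [(array([-0.27,  5.17]), -0.02), (array([-0.01,  1.51]), 0.02), (array([-1.29,  0.56]), -0.02), (array([-4.28, -0.11]), -0.02), (array([-0.06,  0.01]), 0.11)]
12 [(array([1.04, 5.2 ]), -0.01), (array([3.98, 0.36]), -0.01), (array([-12.53,   5.57]), -0.01), (array([-0.72,  0.23]), -0.06), (array([0.26, 0.23]), 0.07)]
16 [(array([-0.83, -0.01]), -0.02), (array([0.57, 1.04]), 0.02), (array([-1.33, -0.37]), -0.05), (array([-2.05,  0.14]), -0.03), (array([-13.35,   0.16]), -0.06)]
```

arm_command(commands="0.002 0 0 0 0 0;0 0 0.0005 0 0 0;0 0 0.0005 0 0 0;0 0 0.0005 0 0 0;0 0 0.0005 0 0 0")

```text
t: 21.72
tool_pos: [0.5357, -0.2102, 0.2425]
eef_rot: [2.17, 1.76, 0.373]
force: [-0.4, -0.6, -0.8]
gripper_width: 0.0249
grasp_force: 59.6
```

arm_command(commands="0 0 0.0005 0 0 0;0 0 0.0005 0 0 0;0 0 0.0005 0 0 0;0 0 0.0005 0 0 0")

```text
t: 22.22
tool_pos: [0.5365, -0.2105, 0.2408]
eef_rot: [2.17, 1.76, 0.373]
force: [-3.5, -1.8, 1.1]
gripper_width: 0.0246
grasp_force: 59.9
```

arm_command(commands="0 0 0.0005 0 0 0;0 0 0.0005 0 0 0;0 0 0.0005 0 0 0;0 0 0.0005 0 0 0")

```text
t: 22.72
tool_pos: [0.5374, -0.2106, 0.239]
eef_rot: [2.169, 1.76, 0.374]
force: [-1.9, -2.5, 2.2]
gripper_width: 0.0248
grasp_force: 60.1
```

```bash
python3 -c "
from plan import *
where()"
```

```text
deck xyz mm [   0.11 -224.23   -1.5 ] rot err deg [ 0.02  0.06 -0.01] F deck [-0.33 -2.82  2.56]
```

arm_command(commands="0 0 -0.002 0 0 0;0 0 -0.002 0 0 0;0 0 0 0 0 0")

```text
t: 23.1
tool_pos: [0.5357, -0.2098, 0.2424]
eef_rot: [2.17, 1.761, 0.373]
force: [-0.1, -0.5, -2.7]
gripper_width: 0.0245
grasp_force: 59.5
```

arm_command(commands="0.0015 0 0 0 0 0;0.001 0 0 0 0 0;0 0 0 0 0 0")

```text
t: 23.48
tool_pos: [0.5363, -0.2075, 0.2424]
eef_rot: [2.17, 1.761, 0.373]
force: [-0.1, -0.3, -1.7]
gripper_width: 0.0248
grasp_force: 59.5
```

```bash
python3 -c "
from plan import *
where()"
```

```text
deck xyz mm [  -0.18 -221.37    2.35] rot err deg [0.04 0.09 0.02] F deck [-0.71 -0.36 -1.5 ]
```

arm_command(commands="0.002 0 0 0 0 0;0.002 0 0 0 0 0;0.002 0 0 0 0 0;0 0 0 0 0 0")

```text
t: 23.98
tool_pos: [0.5376, -0.2015, 0.2425]
eef_rot: [2.169, 1.761, 0.373]
force: [0.3, 0.4, -1.6]
gripper_width: 0.0247
grasp_force: 59.5
```

```bash
python3 -c "
from plan import *
where();print(DR.T@read_state()['ft_torque'])"
```

```text
deck xyz mm [  -0.13 -215.3     2.43] rot err deg [0.04 0.09 0.02] F deck [-0.44  0.43 -1.6 ]
[-0.0898  0.5361  0.0567]
```

arm_command(commands="0.002 0 0 0 0 0;0.002 0 0 0 0 0;0 0 0 0 0 0")

```text
t: 24.35
tool_pos: [0.5377, -0.1989, 0.2423]
eef_rot: [2.171, 1.759, 0.371]
force: [-2.0, -4.5, -1.7]
gripper_width: 0.0245
grasp_force: 59.6
```

```bash
python3 -c "
from plan import *
where();print(DR.T@read_state()['ft_torque'])"
```

```text
deck xyz mm [  -0.74 -212.99    2.38] rot err deg [-0.05  0.14 -0.05] F deck [-1.64 -4.79 -1.1 ]
[-1.0123  0.9259  0.1661]
```

arm_command(commands="0.0015 0 0 0 0 0;0.0015 0 0 0 0 0;0 0 0 0 0 0")

```text
t: 24.72
tool_pos: [0.538, -0.1958, 0.2418]
eef_rot: [2.171, 1.76, 0.37]
force: [-3.0, -3.2, -1.7]
gripper_width: 0.0248
grasp_force: 59.6
```

```bash
python3 -c "
from plan import *
where();print(DR.T@read_state()['ft_torque'])"
```

```text
deck xyz mm [  -1.51 -209.88    2.13] rot err deg [-0.05  0.22 -0.03] F deck [-2.78 -3.78 -0.57]
[-1.1274  1.2157  0.3738]
```

arm_command(commands="0.002 0 0 0 0 0;0.002 0 0 0 0 0;0.002 0 0 0 0 0;0 0 0 0 0 0")

```text
t: 25.22
tool_pos: [0.5399, -0.1884, 0.242]
eef_rot: [2.17, 1.762, 0.373]
force: [-4.2, 0.3, -3.9]
gripper_width: 0.0249
grasp_force: 59.7
```

```bash
python3 -c "
from plan import *
where();print(DR.T@read_state()['ft_torque'])"
```

```text
deck xyz mm [  -0.94 -201.91    2.15] rot err deg [0.07 0.17 0.06] F deck [-5.37 -0.54 -1.82]
[-0.288   1.521   0.6289]
```

arm_command(commands="0.002 0 0 0 0 0;0.002 0 0 0 0 0;0.002 0 0 0 0 0;0.002 0 0 0 0 0;0 0 0 0 0 0")

```text
t: 25.85
tool_pos: [0.5414, -0.1817, 0.2423]
eef_rot: [2.171, 1.76, 0.372]
force: [-5.1, -2.5, -3.2]
gripper_width: 0.0247
grasp_force: 59.7
```

```bash
python3 -c "
from plan import *
where();print(DR.T@read_state()['ft_torque'])"
```

```text
deck xyz mm [  -0.63 -195.24    2.37] rot err deg [-0.01  0.14 -0.03] F deck [-5.41 -3.5  -1.13]
[-0.7301  1.7599  0.6668]
```

arm_command(commands="0.003 0 0 0 0 0;0.003 0 0 0 0 0;0.003 0 0 0 0 0;0.003 0 0 0 0 0;0.003 0 0 0 0 0;0 0 0 0 0 0")

```text
t: 26.6
tool_pos: [0.5447, -0.1662, 0.2422]
eef_rot: [2.17, 1.761, 0.373]
force: [-5.4, -0.3, -4.0]
gripper_width: 0.0245
grasp_force: 59.7
```

```bash
python3 -c "
from plan import *
where();print(DR.T@read_state()['ft_torque'])"
```

```text
deck xyz mm [  -0.74 -179.29    2.3 ] rot err deg [0.04 0.15 0.02] F deck [-6.43 -1.41 -1.5 ]
[-0.3327  1.8064  0.6208]
```

arm_command(commands="0.003 0 0 0 0 0;0.003 0 0 0 0 0;0.003 0 0 0 0 0;0.003 0 0 0 0 0;0.003 0 0 0 0 0;0 0 0 0 0 0")

```text
t: 27.35
tool_pos: [0.5477, -0.1517, 0.2422]
eef_rot: [2.17, 1.761, 0.372]
force: [-6.1, 0.4, -4.1]
gripper_width: 0.0245
grasp_force: 59.7
```

```bash
python3 -c "
from plan import *
where();print(DR.T@read_state()['ft_torque'])"
```

```text
deck xyz mm [  -0.77 -164.47    2.28] rot err deg [0.04 0.15 0.  ] F deck [-7.15 -0.88 -1.28]
[-0.4309  1.8576  0.6106]
```

arm_command(commands="0.004 0 0 0 0 0;0.004 0 0 0 0 0;0.004 0 0 0 0 0;0.004 0 0 0 0 0;0.004 0 0 0 0 0;0 0 0 0 0 0")

```text
t: 28.1
tool_pos: [0.5518, -0.1319, 0.2421]
eef_rot: [2.171, 1.761, 0.373]
force: [-5.1, 0.3, -4.1]
gripper_width: 0.025
grasp_force: 59.6
```

```bash
python3 -c "
from plan import *
where();print(DR.T@read_state()['ft_torque'])"
```

```text
deck xyz mm [  -0.92 -144.18    2.24] rot err deg [0.05 0.17 0.  ] F deck [-6.32 -0.77 -1.71]
[-0.3265  1.9272  0.5098]
```

arm_command(commands="0.004 0 0 0 0 0;0.004 0 0 0 0 0;0.004 0 0 0 0 0;0.004 0 0 0 0 0;0.004 0 0 0 0 0;0 0 0 0 0 0")

```text
t: 28.85
tool_pos: [0.5558, -0.1123, 0.2421]
eef_rot: [2.171, 1.761, 0.373]
force: [-4.2, 0.5, -5.6]
gripper_width: 0.0244
grasp_force: 59.6
```

```bash
python3 -c "
from plan import *
where();print(DR.T@read_state()['ft_torque'])"
```

```text
deck xyz mm [  -1.03 -124.15    2.23] rot err deg [ 0.05  0.18 -0.01] F deck [-6.14 -0.4  -3.43]
[-0.2639  1.9227  0.3747]
```

arm_command(commands="0.004 0 0 0 0 0;0.004 0 0 0 0 0;0.004 0 0 0 0 0;0.004 0 0 0 0 0;0.004 0 0 0 0 0;0.002 0 0 0 0 0;0 0 0 0 0 0")

```text
t: 29.72
tool_pos: [0.5605, -0.0907, 0.242]
eef_rot: [2.171, 1.761, 0.373]
force: [-3.6, 0.7, -6.0]
gripper_width: 0.0247
grasp_force: 59.3
```

```bash
python3 -c "
from plan import *
where();print(DR.T@read_state()['ft_torque'])"
```

```text
deck xyz mm [  -0.94 -102.1     2.18] rot err deg [ 0.06  0.16 -0.01] F deck [-5.81 -0.01 -3.97]
[-0.2238  1.9023  0.3668]
```

arm_command(commands="0.002 0 0 0 0 0;0.0015 0 0 0 0 0;0 0 0 0 0 0")

```text
t: 30.1
tool_pos: [0.5616, -0.0878, 0.2424]
eef_rot: [2.17, 1.76, 0.374]
force: [-0.9, -1.0, -10.7]
gripper_width: 0.0247
grasp_force: 59.3
```

```bash
python3 -c "
from plan import *
where();print(DR.T@read_state()['ft_torque'])"
```

```text
deck xyz mm [ -0.12 -99.09   2.36] rot err deg [ 0.04  0.09 -0.01] F deck [-4.98 -1.13 -9.47]
[-0.5192  1.3969  0.2626]
```

arm_command(commands="0.0015 0 0 0 0 0;0 0 0 0 0 0")

```text
t: 30.35
tool_pos: [0.5617, -0.087, 0.2424]
eef_rot: [2.17, 1.759, 0.372]
force: [-1.8, -4.9, -10.5]
gripper_width: 0.025
grasp_force: 59.3
```

```bash
python3 -c "
from plan import *
where();print(DR.T@read_state()['ft_torque'])"
```

```text
deck xyz mm [ -0.18 -98.47   2.37] rot err deg [-0.02  0.1  -0.04] F deck [-4.93 -5.12 -9.31]
[-1.2309  1.2893  0.1949]
```

arm_command(commands="0 0 0.001 0 0 0;0 0 0 0 0 0")

```text
t: 30.6
tool_pos: [0.5622, -0.0864, 0.2419]
eef_rot: [2.17, 1.76, 0.373]
force: [-5.2, -3.3, -4.0]
gripper_width: 0.025
grasp_force: 60.2
```

```bash
python3 -c "
from plan import *
where();print(DR.T@read_state()['ft_torque'])"
```

```text
deck xyz mm [ -0.04 -97.67   1.74] rot err deg [ 0.02  0.08 -0.  ] F deck [-5.7  -4.31 -1.86]
[-0.8748  1.8316  0.3077]
```

arm_command(commands="0.0015 0 0 0 0 0;0 0 0 0 0 0")

```text
t: 30.85
tool_pos: [0.5624, -0.0852, 0.242]
eef_rot: [2.17, 1.76, 0.373]
force: [-5.3, -3.5, -3.5]
gripper_width: 0.025
grasp_force: 60.2
```

```bash
python3 -c "
from plan import *
where();print(DR.T@read_state()['ft_torque'])"
```

```text
deck xyz mm [ -0.06 -96.47   1.8 ] rot err deg [-0.    0.09 -0.02] F deck [-5.55 -4.49 -1.35]
[-1.0501  1.8642  0.292 ]
```

Still moving freely; continue until a hard stop.

arm_command(commands="0.0015 0 0 0 0 0;0 0 0 0 0 0")

```text
t: 31.1
tool_pos: [0.5625, -0.0849, 0.242]
eef_rot: [2.171, 1.758, 0.371]
force: [-7.8, -7.5, -2.6]
gripper_width: 0.0249
grasp_force: 60.4
```

```bash
python3 -c "
from plan import *
where();print(DR.T@read_state()['ft_torque'])"
```

```text
deck xyz mm [ -0.12 -96.39   1.79] rot err deg [-0.09  0.11 -0.07] F deck [-6.55 -8.97  0.12]
[-1.8126  1.8826  0.2953]
```

arm_command(commands="0.0015 0 0 0 0 0;0 0 0 0 0 0")

```text
t: 31.35
tool_pos: [0.5626, -0.0845, 0.242]
eef_rot: [2.172, 1.756, 0.369]
force: [-9.2, -10.9, -1.3]
gripper_width: 0.025
grasp_force: 60.6
```

```bash
python3 -c "
from plan import *
where();print(DR.T@read_state()['ft_torque'])"
```

```text
deck xyz mm [ -0.1  -96.29   1.8 ] rot err deg [-0.18  0.12 -0.13] F deck [ -6.75 -12.55   1.53]
[-2.6098  1.7981  0.2981]
```

arm_command(commands="-0.003 0 0 0 0 0;0 0 0 0 0 0")

```text
t: 31.6
tool_pos: [0.5624, -0.0852, 0.242]
eef_rot: [2.17, 1.76, 0.373]
force: [-6.9, -2.9, -4.3]
gripper_width: 0.0248
grasp_force: 60.3
```

```bash
python3 -c "
from plan import *
where();print(DR.T@read_state()['ft_torque'])"
```

```text
deck xyz mm [ -0.07 -96.42   1.8 ] rot err deg [ 0.01  0.09 -0.02] F deck [-7.41 -4.27 -1.42]
[-0.9984  1.7921  0.2601]
```

arm_command(commands="-0.002 0 0 0 0 0;0 0 0 0 0 0")

```text
t: 31.85
tool_pos: [0.5623, -0.0858, 0.242]
eef_rot: [2.168, 1.762, 0.375]
force: [-5.1, 2.5, -3.6]
gripper_width: 0.0252
grasp_force: 60.2
```

```bash
python3 -c "
from plan import *
where();print(DR.T@read_state()['ft_torque'])"
```

```text
deck xyz mm [  0.13 -96.81   1.8 ] rot err deg [0.11 0.05 0.06] F deck [-6.5   1.4  -1.01]
[0.2351 1.8571 0.3926]
```

arm_command(commands="-0.002 0 0 0 0 0;0 0 0 0 0 0")

```text
t: 32.1
tool_pos: [0.562, -0.0875, 0.242]
eef_rot: [2.168, 1.762, 0.376]
force: [-4.5, 3.6, -4.2]
gripper_width: 0.0245
grasp_force: 60.3
```

```bash
python3 -c "
from plan import *
where();print(DR.T@read_state()['ft_torque'])"
```

```text
deck xyz mm [  0.14 -98.43   1.8 ] rot err deg [0.13 0.05 0.08] F deck [-6.4  2.6 -1.8]
[0.5211 1.8401 0.4247]
```

arm_command(commands="-0.0015 0 0 0 0 0;0 0 0 0 0 0")

```text
t: 32.35
tool_pos: [0.5619, -0.0882, 0.242]
eef_rot: [2.167, 1.764, 0.377]
force: [-2.4, 5.3, -4.2]
gripper_width: 0.0247
grasp_force: 60.2
```

```bash
python3 -c "
from plan import *
where();print(DR.T@read_state()['ft_torque'])"
```

```text
deck xyz mm [  0.2  -98.94   1.79] rot err deg [0.19 0.03 0.13] F deck [-4.89  4.71 -2.4 ]
[1.0178 1.8296 0.4445]
```

arm_command(commands="0.002 0 0 0 0 0;0.0025 0 0 0 0 0;0 0 0 0 0 0")

```text
t: 32.72
tool_pos: [0.5623, -0.0859, 0.2419]
eef_rot: [2.17, 1.76, 0.373]
force: [-5.5, -1.0, -3.6]
gripper_width: 0.0244
grasp_force: 60.4
```

```bash
python3 -c "
from plan import *
where();print(DR.T@read_state()['ft_torque'])"
```

```text
deck xyz mm [ -0.02 -97.15   1.71] rot err deg [0.02 0.08 0.  ] F deck [-6.19 -2.15 -1.18]
[-0.5193  1.8217  0.327 ]
```

arm_command(commands="0.0008 -0.0008 0 0 0 0;0 0 0 0 0 0")

```text
t: 32.98
tool_pos: [0.5621, -0.0852, 0.2418]
eef_rot: [2.169, 1.759, 0.374]
force: [-3.3, -2.3, -2.4]
gripper_width: 0.0247
grasp_force: 60.2
```

```bash
python3 -c "
from plan import *
where();print(DR.T@read_state()['ft_torque'])"
```

```text
deck xyz mm [ -0.21 -96.48   1.82] rot err deg [ 0.03  0.02 -0.02] F deck [-3.49 -2.94 -1.12]
[-0.7522  1.2626  0.1617]
```

Fx is relaxing as expected; relieve the rest, then release and retract.

arm_command(commands="0 -0.0009 0 0 0 0;0 0 0 0 0 0")

```text
t: 33.22
tool_pos: [0.5616, -0.0851, 0.2418]
eef_rot: [2.169, 1.759, 0.376]
force: [0.2, -3.2, -1.3]
gripper_width: 0.025
grasp_force: 60.1
```

arm_command(commands="0 0 0 0 0 0;0 0 0 0 0 0;0 0 0 0 0 0", jaw=0.05)

```text
t: 33.6
tool_pos: [0.5612, -0.0844, 0.2413]
eef_rot: [2.169, 1.761, 0.374]
force: [0.0, 0.4, 0.0]
gripper_width: 0.0501
grasp_force: 0.0
```

arm_command(commands="0 0 -0.01 0 0 0;0 0 -0.02 0 0 0;0 0 -0.03 0 0 0;0 0 -0.03 0 0 0;-0.03 0 -0.03 0 0 0;-0.04 0 0 0 0 0;-0.04 0 0 0 0 0;-0.04 0 0 0 0 0;0 0 0 0 0 0")

```text
t: 34.72
tool_pos: [0.4812, -0.2247, 0.3512]
eef_rot: [2.173, 1.754, 0.372]
force: [0.3, 0.1, 0.1]
gripper_width: 0.0496
grasp_force: 0.0
```

Run:
```python
from plan import *
where()
Ri=DR;a=[]
for c in("side","top"):
    print([(np.round(DR.T@(q["position"]-DC)*1000,1),round(q["score"],2)) for q in mark_of(c,"insert_grip")[:2]])
    d=read_camera(c);u=proj(d,DC+DR@[0,-.06,0])[0].astype(int);a.append(draw(d,(u[0]-50,u[1]-45,100,90),4,insert_polys(DC+DR@[0,-.0965,.002],DR)))
cv2.imwrite("pics/f.png",np.hstack(a))
```

```text
deck xyz mm [  -1.78 -249.96  122.19] rot err deg [-0.1   0.04 -0.25] F deck [ 0.24  0.18 -0.04]
[(array([  -0.9, -224.4,   -0. ]), 0.61)]
[]
```

View pics/f.png

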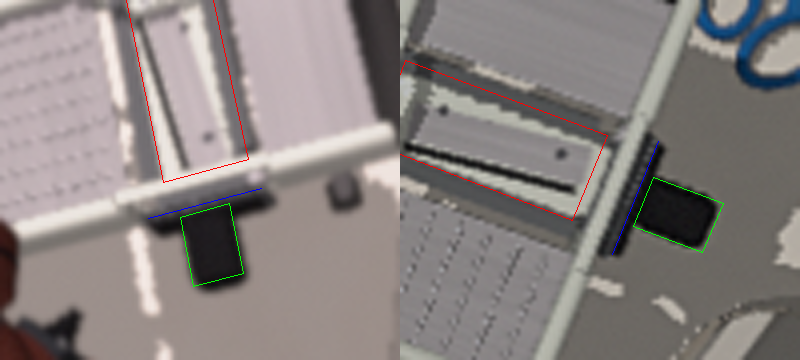

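arm_command(commands="0.04 0 0 0 0 0;0.04 0 0 0 0 0;0.04 0 0 0 0 0;0.03 0 0.03 0 0 0;0 0 0.03 0 0 0;0 0 0.03 0 0 0;0 0 0.02 0 0 0;0 0 0.01 0 0 0;0 0 0 0 0 0")

```text
t: 36.05
tool_pos: [0.5609, -0.0841, 0.2407]
eef_rot: [2.169, 1.762, 0.373]
force: [0.1, -0.3, 0.3]
gripper_width: 0.0501
grasp_force: 0.0
```

arm_command(commands="0 0 0 0 0 0;0 0 0 0 0 0;0 0 0 0 0 0;0 0 0 0 0 0", jaw=0.0)

```text
t: 36.55
tool_pos: [0.5611, -0.0847, 0.242]
eef_rot: [2.169, 1.76, 0.374]
force: [-4.3, 0.9, 5.7]
gripper_width: 0.0246
grasp_force: 59.6
```

arm_command(commands="-0.002 0 0 0 0 0;-0.002 0 0 0 0 0;0 0 0 0 0 0")

```text
t: 36.92
tool_pos: [0.5606, -0.0875, 0.242]
eef_rot: [2.167, 1.761, 0.377]
force: [-2.2, 4.3, 4.5]
gripper_width: 0.0249
grasp_force: 59.3
```

```bash
python3 -c "
from plan import *
where()"
```

```text
deck xyz mm [ -0.93 -98.71   2.34] rot err deg [ 0.13 -0.02  0.07] F deck [-0.99  3.7   5.34]
```

arm_command(commands="-0.002 0 0 0 0 0;0 0 0 0 0 0")

```text
t: 37.17
tool_pos: [0.5605, -0.0881, 0.242]
eef_rot: [2.166, 1.763, 0.378]
force: [-0.4, 8.3, 3.0]
gripper_width: 0.0242
grasp_force: 59.1
```

```bash
python3 -c "
from plan import *
where()"
```

```text
deck xyz mm [ -0.85 -99.08   2.34] rot err deg [ 0.23 -0.05  0.15] F deck [-0.69  8.08  3.55]
```

arm_command(commands="0.003 0 0 0 0 0;0.0025 0 0 0 0 0;0.0005 0 0 0 0 0;0 0 0 0 0 0")

```text
t: 37.67
tool_pos: [0.5608, -0.0862, 0.2421]
eef_rot: [2.17, 1.757, 0.372]
force: [-5.6, -3.2, 8.4]
gripper_width: 0.0245
grasp_force: 59.8
```

```bash
python3 -c "
from plan import *
where()"
```

```text
deck xyz mm [ -1.   -98.07   2.41] rot err deg [-0.09  0.01 -0.07] F deck [-1.   -4.3   9.62]
```

arm_command(commands="0.0005 0 -0.001 0 0 0;0.001 0 -0.0005 0 0 0;0 0 0 0 0 0")

```text
t: 38.05
tool_pos: [0.5605, -0.084, 0.2424]
eef_rot: [2.17, 1.759, 0.372]
force: [-1.0, -5.7, 0.4]
gripper_width: 0.0244
grasp_force: 59.5
```

```bash
python3 -c "
from plan import *
where()"
```

```text
deck xyz mm [ -1.79 -95.77   3.  ] rot err deg [-0.03  0.09 -0.04] F deck [ 0.36 -5.81  0.28]
```

Home again with low force; release and back out.

arm_command(commands="0 0 0 0 0 0;0 0 0 0 0 0;0 0 0 0 0 0", jaw=0.05)

```text
t: 38.42
tool_pos: [0.5608, -0.0827, 0.2424]
eef_rot: [2.169, 1.761, 0.374]
force: [-0.2, -0.4, -0.7]
gripper_width: 0.0501
grasp_force: 0.0
```

arm_command(commands="0 0 -0.01 0 0 0;0 0 -0.02 0 0 0;0 0 -0.03 0 0 0;0 0 -0.03 0 0 0;-0.03 0 -0.03 0 0 0;-0.04 0 0 0 0 0;-0.04 0 0 0 0 0;-0.04 0 0 0 0 0;0 0 0 0 0 0;0 0 0 0 0 0")

```text
t: 39.67
tool_pos: [0.4822, -0.2194, 0.3524]
eef_rot: [2.169, 1.761, 0.374]
force: [0.2, 0.7, -0.9]
gripper_width: 0.05
grasp_force: 0.0
```

Run:
```python
from plan import *
from fit import rectify
# refine insert's y/x by block blob: dark mask centroid vs. model projection
for c in("side","top"):
    d=read_camera(c);g=rectify(d,DC,DR,(-.04,.04),(-.135,-.05),.014)
    m=(g<45).astype(np.uint8);n,l,st,ce=cv2.connectedComponentsWithStats(m);i=1+np.argmax(st[1:,4])
    x,y=st[i,1]*.5-40,st[i,0]*.5-135;print(c,"dark blob x",x,x+st[i,3]*.5,"y",y,y+st[i,2]*.5)
print(read_state()["force"],job_done())
```

```text
side dark blob x -28.5 31.5 y -118.0 -77.0
top dark blob x -30.0 29.0 y -112.5 -72.0
the job is handed in; nothing more can be done
[-0.2262  0.1178  0.3615] None
```

The blade insert is in the slot with its flange against the carrier plate and the gripper clear; I handed it in at about 40 s, before any verdict came back. The catch looks latched: pulled back with 8 N, the insert stopped after about 2.7 mm.

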